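# Clamp a cast coaster in the thumb-release bench jig

### The arm

A 6-joint arm with a two-finger parallel gripper is mounted at the origin on the work surface. World frame = base frame: x ahead of the robot, y to its left, z up, the work surface at z = 0. Lengths are in mm, angles in rad, forces in N, time in s.
With the tool pointing down it reaches from about 300 to 875 mm from the base axis. Payload 6.4 kg.
Tool frame: the origin (TCP) lies midway between the tips of the shut fingers; the grasp point (between the pads) lies 19 mm behind it; z points along the fingers, x is the direction in which the jaws open and shut, and the axes are right-handed (so a half turn about z gives the same grasp; the last joint's range is limited). The gripper opens to 85 mm and grips with 20 to 120 N. Pads are 22 mm wide; open, the fingers measure 114 mm over their backs; the gripper's body (76 mm by 85 mm) begins 54 mm behind the grasp point. The pads swing forward as they close: fully open they stand 13 mm farther back than shut.
Start: joints at [1.062, 0.181, 1.607, -0, 1.354, -0.206], TCP at [171.45, 548.859, 231.288] pointing down, gripper open.
Joint ranges: [-2.99, 2.99], [-0.89, 2.07], [0.3, 2.58], [-1.14, 4.28], [0, 2.63], [-3.12, 3.12]. Speed limits (rad/s): [2.57, 2.57, 3.01, 3.14, 3.14, 3.14].

### API

Orientations are given as a rotation vector (axis times angle).
In Python, from plant import telemetry, vision, job gives the robot as it stands.
- The arm moves only by the tool drive_tool, never from a script. Its arguments are lists of equal length, an entry for each row: "travel": the shift along the world's x, y, z each as a share of 0.8 m, from -1 to 1, a list of three; "rot": the turn, a rotation vector about the world's x, y, z each as a share of 180 degrees, from -1 to 1, a list of three; "fingers": the opening, from -1 (shut) to 1 (fully open), so that 0 is half open. In form: {"travel": [[x, y, z], ...], "rot": [[ax, ay, az], ...], "fingers": [fingers, ...]}. A call has 1 to 8 rows; each row is the pose to reach, as a shift and turn from the pose commanded when the call began, turning the shorter way round; what a row does not reach only later rows make up. A row lasts 1/8 s, in which the tool goes at most 62.5 mm and 10.7 degrees, less where a joint would pass 70% of its speed; a pose out of reach is approached as far as the arm can. A call with a number of a shift or a turn outside -1 to 1 is refused whole. A call with a gripper value outside its range is refused whole. The fingers move at their own pace and stop on an object; "newtons" is the grip in N (left out, the last holds). Time passes only in rows, so rows that repeat a pose let the fingers close. It gives the time, the measured TCP pose, the force and the opening at its end, in the units of the state.
- telemetry.read_state(): the state, without advancing time (a new reading comes with each control period).
- vision.get_image(name): name is "scene" or "top" or "wrist"; returns (picture, depth): 480x640x3 uint8, red, green, blue; 480x640 float32, mm along the optical axis (not along the pixel's ray), 0 where there is no reading.
- vision.camera_info(name): a dict with "vertical_fov" (degrees; the focal length in pixels is half the picture's height over the tangent of half this angle, whatever the lens; pixels are square), "cx", "cy" (the principal point, pixels), "k1" (the pictures are not rectified: a ray, as slopes to the right and down, at radius r is drawn at 1 + k1 r^2 times it, then the intrinsics apply), "extrinsics" (4x4, takes a point from camera to world coordinates); the wrist camera has in their place "mount" (4x4, takes a point from camera to tool coordinates, whose origin is the TCP and whose axes are the tool frame's). Camera axes: x right, y up, looking along -z (the intrinsics and any distortion apply to the point x, -y, -z); pixel columns grow to the right and rows downward; lengths in mm; the calibration is good to about 2 mm. A picture is of the moment at which its call begins: read the wrist's pose just before it. camera_info takes no time and is no camera call.
- job.sign_off(): hands the job in, once; it reports no verdict.
Trained networks look in the newest picture that a camera, given by its name, has taken for a name from the list of things; names that differ only in an ending like _2 or _b are one class to them, and where a whole thing is asked for, a point or a joint stands for the part that bears it (a point fixed in the world has none). Each returns a list of dicts, best first, with "score" (0 to 1); they miss things now and then, are a little off and sometimes report something else, mostly with a low value. They report only what shows in the picture. A call takes as long as a camera call. They do not tell look-alikes from the thing itself.
- vision.spot_in(camera, query): "extent" ([left, top, right, bottom] in pixels, round what is visible of it).
- vision.masks_of(camera, query): "pixels" (480x640 bool, what is visible of it) and "extent" ([left, top, right, bottom] in pixels, round what is visible of it).
The state is a dict: "t": time; "joint_positions": joint angles; "dq": joint speeds; "joint_efforts": joint torques, N m; "tcp_pos": TCP position; "orientation": TCP orientation; "ft_force": force on the tool from outside, world axes, zero at the start; "wrist_torque": the same for the moment, N m; "width": finger opening in mm.
Only numpy, scipy, OpenCV 4.12 (cv2) and the standard library are available. Lean on these libraries where they do the work, as an engineer would, in place of code of your own. Each camera call takes 0.05 s, during which the arm holds its last target.

### The job

Clamp the white round coaster in the bench jig: hold the carriage's thumb release down and, with it down, slide the carriage along until the coaster is pushed home against the flat steel jaw and the carriage's sprung pad is squeezed about halfway in, then let the release come up so that the carriage locks there, and take your hand away. Press gently, never force the locked carriage, and leave the two dropper bottles and the cup standing where they are.

Things in the scene. Friction and masses are not known exactly. Their poses are not given: they have to be found in the camera images.
- jig: Bench clamp jig, fixed to the table: grey aluminium plate 130 mm (its x) by 390 mm (its y, from -200 to +190 mm) whose top is 22 mm above the table. Origin at table height on the slide line; the carriage slides along the jig's own +y on the line x = 0, towards the steel jaw. +y points to the robot's left, turned by up to 0.6 rad either way.
- carriage (a joint): How far the black carriage has slid, m: 0 at the rear end of the rail, 0.155 at its limit, growing towards the steel jaw. Its middle lies at jig y = -140 mm + this value. Locked to the rail unless the thumb release is down; then it slides with about 2 N of friction. A push on a rib or the drag of a fingertip on the release both carry it.
- deck (a point): Middle of the carriage's deck, 50 mm above the table, under the thumb release. The carriage is a black block 64 mm wide (jig x) and 62 mm long (jig y) with a cross rib at each end, 10 mm thick, tops 68 mm above the table; the ribs leave a gap of 42 mm between them along the slide, open at both sides, with the release in its middle.
- cap: The grey thumb release between the ribs, a rounded-edged bar 26 mm (x) by 30 mm (y). Moves with the carriage; origin 35 mm under its top.
- cap_top (a point): Centre of the top face of the thumb release; 58 mm above the table when up, 53 mm when fully down (still 3 mm proud of the deck).
- thumb (a joint): How far the thumb release is pressed, m: 0 up (locked), 0.005 fully down against its stop. The lock eases as it goes down and is off from about 3 mm, at about 8 N; about 9 N takes it to the bottom. A spring brings it up; then a brake grips the rail wherever the carriage stands.
- pad (a joint): How far the sprung pad on the front of the carriage is squeezed in, m: 0 free, 0.012 at its stop; spring about 1 N per mm, so halfway is 0.006 and about 6 N. The spring pushes the carriage back, so it must be kept pushed forward until the lock has caught.
- pad_face (a point): Centre of the front face of the sprung pad (a smooth grey plastic plate 56 mm wide, 10 mm thick, from 25 to 47 mm above the table, standing on two steel pins). Free, it lies 55 mm ahead (jig +y) of the carriage's middle.
- coaster: White cast coaster with a dark red middle, round, 90 mm diameter, 14 mm thick, 0.06 to 0.13 kg, lying loose on the jig plate between pad and jaw. Origin at the centre of its underside.
- jaw: Flat steel jaw across the jig plate (104 mm wide, 26 mm tall, top 48 mm above the table), fixed, but set at a different place along the jig each time. Origin at plate height in the middle of the foot of its flat face, which looks to jig -y; same axes as the jig.
- seat (a point): Where the coaster's centre lies when its rim touches the middle of the jaw: 45 mm before the jaw's face, at plate height.
- dropper_a: Bystander: small amber dropper bottle, 28 mm diameter, 62 mm tall, standing by the jig. Origin at its foot.
- dropper_b: Bystander: small clear dropper bottle, 32 mm diameter, 72 mm tall, standing by the jig. Origin at its foot.
- cup: Bystander: small white mixing cup, 60 mm diameter, 55 mm tall, standing by the jig. Origin at its foot.
Things that resemble listed ones, but are neither listed nor needed, are in the scene too. Of the things that look like the coaster, the smallest one is meant.

How it is judged:
By the outcome, as a careful person would: the job done as asked, in the order asked, and still so for the second after the job is handed in, with the robot touching nothing.
It also fails if it takes over 58 s, if anything falls off the work surface, if the arm or the gripper's body presses on something with over 40 N, if the wrist force passes 120 N, or if a joint passes its speed limit or range.

## Working session

There is one attempt and no reset: what is moved stays moved. The work goes in short steps, Python scripts to look and compute and a tool call to move; the robot and the scene stay as the last step left them, time stands still between calls to the robot, and variables do not carry over. Pictures are saved under pics/ and viewed, and the job is handed in when it is done.

Besides the shell and the picture viewer there is one more tool, called after "Request:" as name(argument=value, ...), one argument or row to a line, values as JSON. drive_tool: Moves the arm, as the interface text tells. Shift numbers are shares of 0.8 m and turn numbers shares of 180 degrees, none past 1 either way. Its arguments: {"type":"object","properties":{"travel":{"type":"array"},"rot":{"type":"array"},"fingers":{"type":"array"},"newtons":{"type":"number"}},"required":["travel","rot","fingers"]}

```bash
ls; mkdir -p pics
cat > h.py <<'E'
import numpy as np, cv2
from plant import telemetry, vision, job
def K(ci):
    f=240/np.tan(np.radians(ci['vertical_fov'])/2); return f,ci['cx'],ci['cy'],ci['k1']
def ext(name,ci,st=None):
    if 'extrinsics' in ci: return np.array(ci['extrinsics'])
    T=np.eye(4);T[:3,:3]=cv2.Rodrigues(np.array(st['orientation'],float))[0];T[:3,3]=st['tcp_pos'];return T@np.array(ci['mount'])
def rays(px,ci):
    f,cx,cy,k1=K(ci); px=np.atleast_2d(px).astype(float)
    M=np.array([[f,0,cx],[0,f,cy],[0,0,1.]])
    return cv2.undistortPoints(px.reshape(-1,1,2),M,np.array([k1,0,0,0.])).reshape(-1,2)
def at_z(px,z,ci,E):
    r=rays(px,ci); d=np.c_[r[:,0],-r[:,1],-np.ones(len(r))]@E[:3,:3].T
    o=E[:3,3]; return o+d*((z-o[2])/d[:,2])[:,None]
def at_depth(px,dep,ci,E):
    r=rays(px,ci); p=np.c_[r[:,0],-r[:,1],-np.ones(len(r))]*np.atleast_1d(dep)[:,None]
    return p@E[:3,:3].T+E[:3,3]
def proj(P,ci,E):
    f,cx,cy,k1=K(ci);P=np.atleast_2d(P).astype(float)
    c=(P-E[:3,3])@E[:3,:3]; s=np.c_[c[:,0]/-c[:,2],-c[:,1]/-c[:,2]]
    s=s*(1+k1*(s**2).sum(1))[:,None]; return s*f+[cx,cy]
E
python3 - <<'E'
from h import *
st=telemetry.read_state();print(st)
for n in ['scene','top','wrist']:
    im,d=vision.get_image(n);ci=vision.camera_info(n);print(n,ci)
    cv2.imwrite(f'pics/{n}0.png',im[:,:,::-1]);np.save(f'{n}_d.npy',d);np.save(f'{n}_i.npy',im)
E
```

```text
pics
{'t': 0.0, 'joint_positions': array([ 1.06171099e+00,  1.81536303e-01,  1.60799083e+00, -2.97641815e-05,
        1.35378805e+00, -2.06298666e-01]), 'dq': array([ 0.00129036,  0.00047094,  0.00058907, -0.00029441, -0.00265895,
        0.00014051]), 'joint_efforts': array([-3.62020357e-03, -4.44877338e+01, -3.51330543e+01, -6.57471464e-04,
        9.29211063e-03,  2.53259566e-05]), 'tcp_pos': array([171.17607368, 548.3621628 , 230.3951104 ]), 'orientation': array([ 2.53045692e+00,  1.86057288e+00, -2.44249281e-03]), 'ft_force': array([-1.12498838,  0.59204504, -0.47221555]), 'wrist_torque': array([-0.07169669,  0.02229375,  0.02120117]), 'width': 85.38356489349884}
scene {'vertical_fov': 47.09211746077581, 'cx': 319.0526563639712, 'cy': 239.16902384680438, 'k1': -0.15071554493979786, 'extrinsics': array([[-5.15437682e-01, -7.02695678e-01,  4.90451609e-01,
         9.44577885e+02],
       [ 8.56919461e-01, -4.25075681e-01,  2.91547085e-01,
         2.16735045e+02],
       [ 3.61017487e-03,  5.70551882e-01,  8.21253625e-01,
         6.62963667e+02],
       [ 0.00000000e+00,  0.00000
[... 301 characters left out ...]
74311041e-02,  1.42209200e-02,
         9.18516835e+00],
       [ 1.88721240e-02,  1.77562841e-01,  9.83928494e-01,
         9.79272674e+02],
       [ 0.00000000e+00,  0.00000000e+00,  0.00000000e+00,
         1.00000000e+00]])}
wrist {'vertical_fov': 58.52536769009056, 'cx': 322.4919374092052, 'cy': 247.62067566722126, 'k1': -0.08972913315206535, 'mount': array([[ 9.99999992e-01,  1.19708152e-04,  4.53921182e-05,
         3.55186858e-01],
       [ 1.27437193e-04, -9.64685716e-01, -2.63403595e-01,
        -6.57402398e+01],
       [ 1.22575704e-05,  2.63403598e-01, -9.64685723e-01,
        -1.43418121e+02],
       [ 0.00000000e+00,  0.00000000e+00,  0.00000000e+00,
         1.00000000e+00]])}
```

View pics/scene0.png

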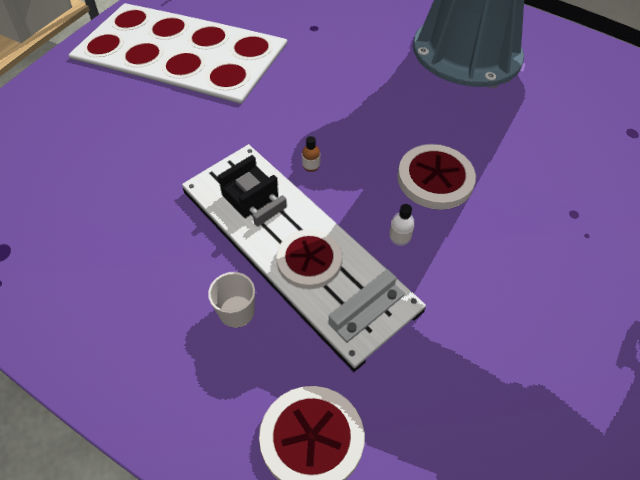

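View pics/top0.png

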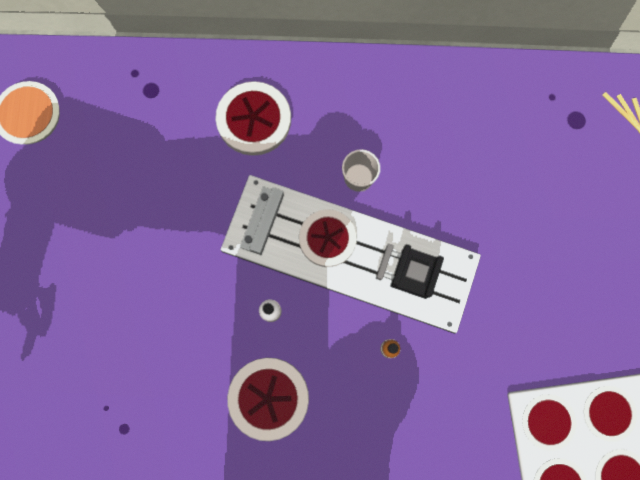

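```bash
cat > meas.py <<'E'
from h import *
vv,uu=np.mgrid[0:480,0:640]
def cloud(n):
    ci=vision.camera_info(n);E=ext(n,ci);d=np.load(f'{n}_d.npy')
    return at_depth(np.c_[uu.ravel(),vv.ravel()],d.ravel(),ci,E).reshape(480,640,3)
if __name__=='__main__':
  for n in ['top','scene']:
    P=cloud(n);ci=vision.camera_info(n);E=ext(n,ci)
    for q in ['jig','carriage','cap','coaster','jaw','pad','dropper_a','cup']:
        r=vision.masks_of(n,q)
        for m in r[:4]:
            mk=m['pixels'];p=P[mk];p=p[np.isfinite(p).all(1)]
            print(n,q,round(m['score'],2),np.round(m['extent']),'med',np.round(np.median(p,0),1),'zpc',np.round(np.percentile(p[:,2],[5,50,95]),1))
            if q=='jig' and m['score']>.5: np.save(f'{n}_jig.npy',mk)
            if q=='cap' and m is r[0]: np.save(f'{n}_cap.npy',mk)
            if q=='coaster' : np.save(f'{n}_coaster{r.index(m) if False else int(m["extent"][0])}.npy',mk)
    S=(P[...,2]>19)&(P[...,2]<25)
    if n=='top': S&=(uu>200)&(uu<500)&(vv>160)&(vv<345)
    else: S&=(uu>170)&(uu<440)&(vv>130)&(vv<380)
    S=cv2.morphologyEx(S.astype(np.uint8),cv2.MORPH_OPEN,np.ones((3,3)))>0
    print(n,'plate n',S.sum(),'z',np.median(P[S][:,2]),cv2.minAreaRect(P[S][:,:2].astype(np.float32)))
    for lo,hi,nm in [(64,74,'ribs'),(55,62,'cap')]:
        S2=(P[...,2]>lo)&(P[...,2]<hi)&cv2.dilate(S.astype(np.uint8),np.ones((45,45))).astype(bool)
        print(nm,S2.sum(),cv2.minAreaRect(P[S2][:,:2].astype(np.float32)))
E
python3 meas.py
```

```text
top jig 0.95 [219. 174. 479. 332.] med [562.  -79.   23.8] zpc [20.2 23.8 60. ]
top cap 0.89 [405. 259. 427. 282.] med [ 544.9 -140.5   59.7] zpc [56.1 59.7 62.4]
top coaster 0.82 [228. 358. 306. 438.] med [349.7  78.8  20.9] zpc [17.8 20.9 23.7]
top coaster 0.7 [218.  84. 291. 158.] med [794.9 120.7  20.1] zpc [16.1 20.1 23.1]
top coaster 0.56 [298. 208. 356. 266.] med [595.8  -4.8  37.6] zpc [34.  37.6 40.3]
top jaw 0.73 [240. 190. 282. 255.] med [620.9  97.3  46.2] zpc [29.1 46.2 51.3]
top pad 0.6 [378. 243. 396. 279.] med [559.1 -94.1  47.4] zpc [38.5 47.4 50.6]
top pad 0.29 [379. 242. 446. 298.] med [ 545.7 -134.4   53.3] zpc [36.7 53.3 71. ]
top dropper_a 0.84 [259. 300. 283. 322.] med [480.5  78.   50.5] zpc [32.7 50.5 74.9]
top dropper_a 0.57 [381. 341. 400. 363.] med [ 428.5 -101.7   41.8] zpc [ 3.7 41.8 64.7]
top cup 0.84 [340. 146. 378. 193.] med [714.  -54.9  23.7] zpc [ 3.1 23.7 57.2]
top cup 0.23 [378. 338. 402. 360.] med [ 429.7 -100.7   42.1] zpc [13.9 42.1 64.7]
top plate n 6219 z 23.05806944324206 ((577.8222045898438, -42.05549621582031), (390.9851379394531, 130.487
[... 1082 characters left out ...]
 59.5]
scene pad 0.72 [251. 196. 283. 224.] med [566.4 -91.5  41.4] zpc [28.9 41.4 48.2]
scene dropper_a 0.93 [300. 138. 322. 171.] med [439.1 -98.8  35.6] zpc [ 7.8 35.6 62.7]
scene dropper_a 0.79 [386. 204. 416. 246.] med [495.2  84.6  42.3] zpc [ 7.1 42.3 71.9]
scene cup 0.6 [204. 276. 254. 325.] med [704.6 -58.3  31.8] zpc [ 3.7 31.8 55.6]
scene plate n 13098 z 21.95630027328292 ((571.6988525390625, -21.92022705078125), (367.3424072265625, 401.50897216796875), 28.95711898803711)
ribs 657 ((536.1461791992188, -42.99098205566406), (82.48668670654297, 276.5914306640625), 7.924118518829346)
cap 685 ((571.1943969726562, -66.6640625), (205.6057891845703, 292.70770263671875), 63.52722930908203)
```

Run:
```python
import cv2,numpy as np
t=cv2.imread('pics/top0.png')[165:340,215:490];s=cv2.imread('pics/scene0.png')[135:375,175:435]
cv2.imwrite('pics/c1.png',cv2.resize(t,None,fx=2.9,fy=2.9,interpolation=2))
cv2.imwrite('pics/c2.png',cv2.resize(s,None,fx=2.4,fy=2.4,interpolation=2))
```

```text
(no output)
```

View pics/c1.png

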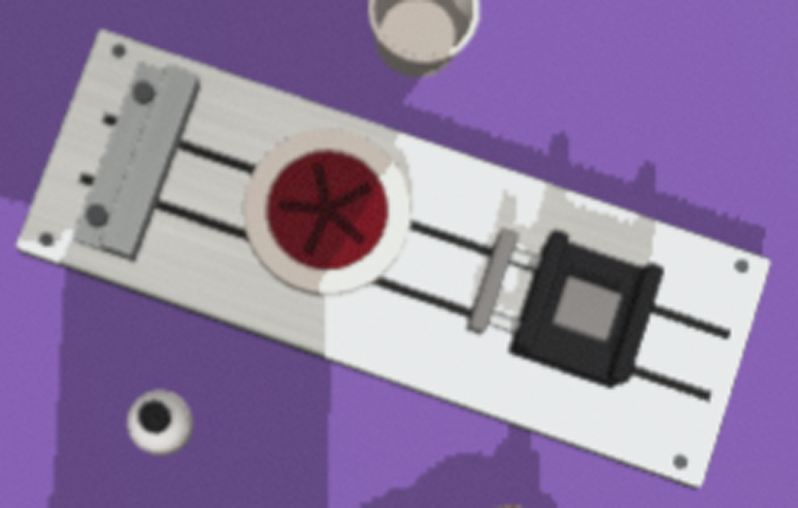

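View pics/c2.png

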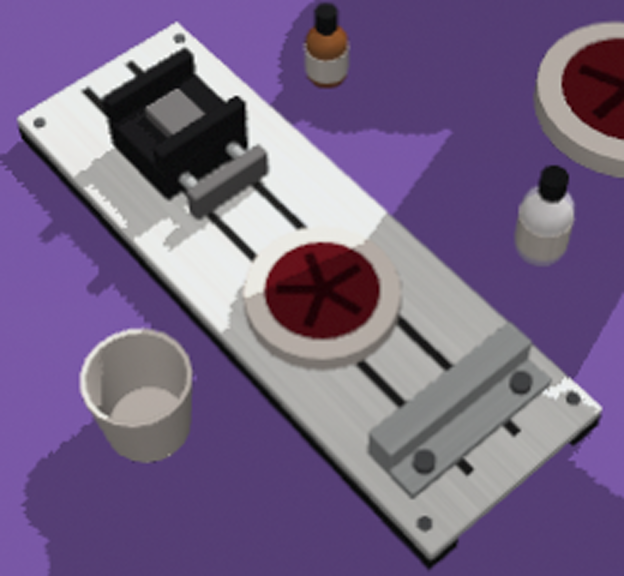

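Request:
drive_tool(
  travel=[
    [0.06, -0.11, 0],
    [0.12, -0.22, 0],
    [0.18, -0.33, 0],
    [0.24, -0.44, 0],
    [0.3, -0.55, 0],
    [0.36, -0.66, 0],
    [0.41, -0.75, 0],
    [0.41, -0.75, 0],
  ],
  rot=[
    [0, 0, -0.055],
    [0, 0, -0.11],
    [0, 0, -0.165],
    [0, 0, -0.22],
    [0, 0, -0.275],
    [0, 0, -0.33],
    [0, 0, -0.385],
    [0, 0, -0.44],
  ],
  fingers=[-1, -1, -1, -1, -1, -1, -1, -1],
  newtons=30,
)

```text
t: 1.95
tcp_pos: [412.0, 108.1, 231.8]
orientation: [-3.136, 0.189, -0.003]
ft_force: [0.1, 1.4, 1.7]
width: 0.1
```

Run:
```python
from h import *
from meas import cloud
# jig frame from top
P=cloud('top'); 
R=np.radians(17.9)
th=17.9
for src,c in [('top',(577.82,-42.06))]:
    d=np.array([np.sin(np.radians(th)),np.cos(np.radians(th))]);e=np.array([d[1],-d[0]])
    o=np.array(c)+5*d
    print('origin',o)
for n in ['top','scene']:
    P=cloud(n);q=P[...,:2]-o; y=q@d;x=q@e;z=P[...,2]
    S=(abs(x)<68)&(y>-205)&(y<195)
    for nm,lo,hi,y0,y1 in [('coaster',33,41,-40,70),('jawtop',45,52,80,190),('pad',43,50,-70,-35),('rib',65,72,-170,-70),('cap',56,61,-122,-95)]:
        m=S&(z>lo)&(z<hi)&(y>y0)&(y<y1)
        m=cv2.morphologyEx(m.astype(np.uint8),cv2.MORPH_OPEN,np.ones((2,2)))>0
        if m.sum(): print(n,nm,m.sum(),'z',np.median(z[m]).round(1),'x',np.percentile(x[m],[0,2,98,100]).round(1),'y',np.percentile(y[m],[0,2,98,100]).round(1))
```

```text
origin [579.35678309 -37.30202798]
top coaster 2296 z 37.6 x [-166.6  -34.8   46.7   50.4] y [-9.1 -5.2 66.1 68.2]
top jawtop 723 z 48.9 x [-166.6  -51.5   47.8   55.3] y [ -5.  125.  140.8 141.4]
top pad 180 z 48.0 x [-166.6  -27.4   24.7   27.8] y [-67.  -66.5 -55.7  -5. ]
top rib 518 z 69.2 x [-166.6  -30.6   30.6   40.5] y [-148.7 -148.2  -79.8   -5. ]
top cap 154 z 59.7 x [-166.6  -13.    10.8   11.7] y [-123.2 -122.1  -97.5   -5. ]
scene coaster 2554 z 36.1 x [-40.7 -30.3  51.3 269.5] y [ -3.1   1.4  70.9 354. ]
scene jawtop 1011 z 47.8 x [-73.1 -46.9  52.9 269.5] y [128.4 129.2 144.8 354. ]
scene pad 248 z 45.8 x [-36.7 -24.7  29.6 269.5] y [-66.7 -58.9 -50.9 354. ]
scene rib 515 z 67.2 x [-51.3 -28.1  33.2  34.8] y [-161.  -134.6  -75.4  -74.3]
scene cap 227 z 58.1 x [-10.3  -9.4  14.6  15.3] y [-119.5 -117.9  -93.6  -86.1]
```

Request:
drive_tool(
  travel=[
    [0.034, -0.062, -0.02],
    [0.068, -0.124, -0.04],
    [0.102, -0.186, -0.06],
    [0.136, -0.248, -0.08],
    [0.168, -0.309, -0.1],
    [0.168, -0.309, -0.1],
    [0.168, -0.309, -0.1],
  ],
  rot=[
    [0, 0, -0.02],
    [0, 0, -0.04],
    [0, 0, -0.061],
    [0, 0, -0.061],
    [0, 0, -0.061],
    [0, 0, -0.061],
    [0, 0, -0.061],
  ],
  fingers=[-1, -1, -1, -1, -1, -1, -1],
)

```text
t: 2.82
tcp_pos: [545.1, -136.9, 151.0]
orientation: [-3.104, 0.48, 0.002]
ft_force: [-0.3, 0.6, 0.4]
width: 0.2
```

Run:
```python
from h import *
st=telemetry.read_state();im,d=vision.get_image('wrist');ci=vision.camera_info('wrist');E=ext('wrist',ci,st)
print(st['tcp_pos'],st['orientation'],st['ft_force'])
cv2.imwrite('pics/w1.png',im[:,:,::-1]);np.save('w1_d.npy',d)
vv,uu=np.mgrid[0:480,0:640]
P=at_depth(np.c_[uu.ravel(),vv.ravel()],d.ravel(),ci,E).reshape(480,640,3)
for q in ['cap','carriage']:
  for m in vision.masks_of('wrist',q)[:2]:
    p=P[m['pixels']];print(q,m['score'],m['extent'],np.median(p,0))
S=(P[...,2]>65)&(P[...,2]<71)&(d>0)
S=cv2.morphologyEx(S.astype(np.uint8),cv2.MORPH_OPEN,np.ones((5,5)))>0
print('ribs',S.sum(),cv2.minAreaRect(P[S][:,:2].astype(np.float32)),np.median(P[S],0))
Q=(P[...,2]>19)&(P[...,2]<24);print(np.median(P[Q][:,2]))
```

```text
[ 545.11931653 -136.93771936  150.98926725] [-3.10412597e+00  4.79547166e-01  1.60365926e-03] [-0.32880926  0.57956611  0.3617189 ]
cap 0.9 [306.8, 226.6, 352.7, 278.9] [ 548.84164657 -137.6856507    58.62302498]
carriage 0.55 [271.3, 153.1, 389.1, 310.2] [ 552.25368208 -131.09823749   52.1441675 ]
ribs 3447 ((548.6211547851562, -139.159423828125), (62.12873077392578, 64.29531860351562), 72.3094482421875) [ 554.7067641  -119.87305583   68.57129145]
22.75788408463586
```

View pics/w1.png

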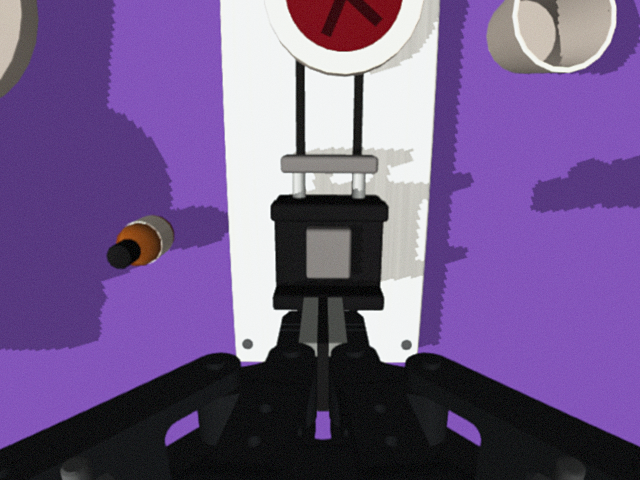

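Request:
drive_tool(
  travel=[
    [0.0055, 0.0006, -0.03],
    [0.0055, 0.0006, -0.06],
    [0.0055, 0.0006, -0.08],
    [0.0055, 0.0006, -0.1],
    [0.0055, 0.0006, -0.1],
    [0.0055, 0.0006, -0.1],
  ],
  rot=[
    [0, 0, 0],
    [0, 0, 0],
    [0, 0, 0],
    [0, 0, 0],
    [0, 0, 0],
    [0, 0, 0],
  ],
  fingers=[-1, -1, -1, -1, -1, -1],
)

```text
t: 3.72
tcp_pos: [550.4, -136.9, 71.9]
orientation: [3.105, -0.479, 0.002]
ft_force: [-0.1, -0.3, 1.0]
width: -0.1
```

Run:
```python
from h import *
st=telemetry.read_state();im,d=vision.get_image('wrist');im2,_=vision.get_image('scene')
print(st['tcp_pos'],st['ft_force'])
cv2.imwrite('pics/w2.png',im[:,:,::-1])
cv2.imwrite('pics/s2.png',cv2.resize(im2[90:330,170:430,::-1],None,fx=2.4,fy=2.4,interpolation=2))
```

```text
[ 550.37724756 -136.88153575   71.9233926 ] [-0.13289894 -0.3343404   0.96390994]
```

View pics/w2.png

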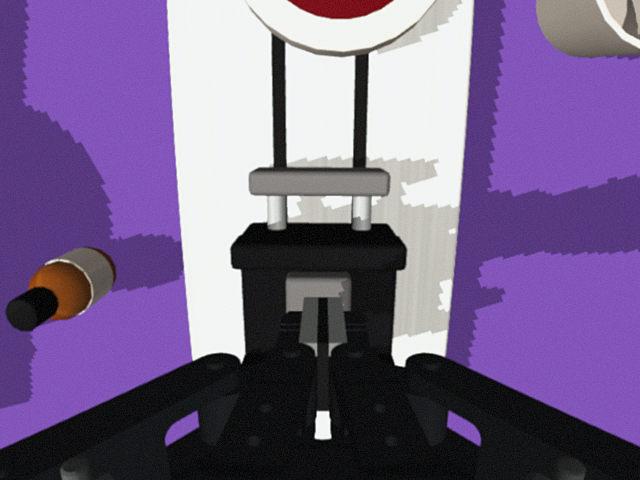

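View pics/s2.png

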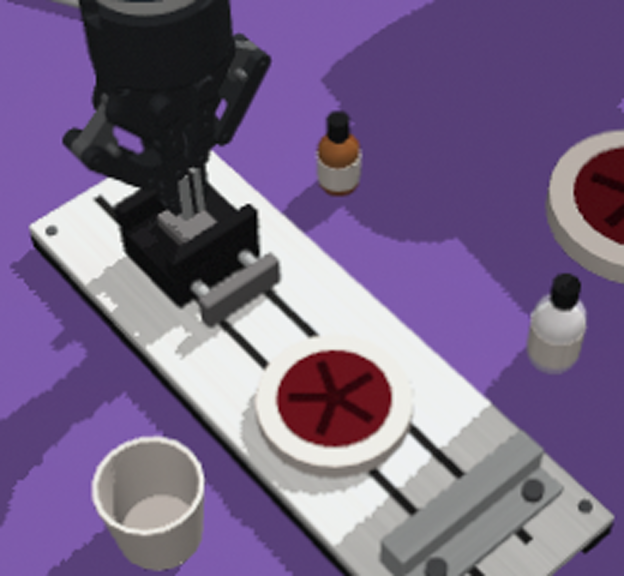

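Request:
drive_tool(
  travel=[
    [0, 0, -0.008],
    [0, 0, -0.014],
    [0, 0, -0.0165],
    [0, 0, -0.019],
    [0, 0, -0.02],
    [0, 0, -0.02],
  ],
  rot=[
    [0, 0, 0],
    [0, 0, 0],
    [0, 0, 0],
    [0, 0, 0],
    [0, 0, 0],
    [0, 0, 0],
  ],
  fingers=[-1, -1, -1, -1, -1, -1],
)

```text
t: 4.58
tcp_pos: [549.7, -136.6, 55.8]
orientation: [-3.105, 0.478, 0.001]
ft_force: [-3.7, 1.4, 6.3]
width: -0.1
```

Request:
drive_tool(
  travel=[
    [0, 0, -0.001],
    [0, 0, -0.002],
    [0, 0, -0.003],
    [0, 0, -0.0035],
    [0, 0, -0.0035],
    [0, 0, -0.0035],
  ],
  rot=[
    [0, 0, 0],
    [0, 0, 0],
    [0, 0, 0],
    [0, 0, 0],
    [0, 0, 0],
    [0, 0, 0],
  ],
  fingers=[-1, -1, -1, -1, -1, -1],
)

```text
t: 5.32
tcp_pos: [549.7, -136.6, 53.3]
orientation: [-3.105, 0.478, 0.001]
ft_force: [-4.5, 1.9, 8.3]
width: -0.1
```

Request:
drive_tool(
  travel=[
    [0, 0, -0.0005],
    [0, 0, -0.001],
    [0, 0, -0.001],
    [0, 0, -0.001],
  ],
  rot=[
    [0, 0, 0],
    [0, 0, 0],
    [0, 0, 0],
    [0, 0, 0],
  ],
  fingers=[-1, -1, -1, -1],
)

```text
t: 5.82
tcp_pos: [549.8, -136.6, 53.0]
orientation: [3.105, -0.478, -0.001]
ft_force: [-6.0, 1.9, 12.0]
width: 0.1
```

Request:
drive_tool(
  travel=[
    [0.0008, 0.0024, 0],
    [0.0015, 0.0048, 0],
    [0.003, 0.0095, 0],
    [0.0046, 0.0143, 0],
    [0.0061, 0.019, 0],
    [0.0076, 0.0238, 0],
    [0.0076, 0.0238, 0],
  ],
  rot=[
    [0, 0, 0],
    [0, 0, 0],
    [0, 0, 0],
    [0, 0, 0],
    [0, 0, 0],
    [0, 0, 0],
    [0, 0, 0],
  ],
  fingers=[-1, -1, -1, -1, -1, -1, -1],
)

```text
t: 6.7
tcp_pos: [556.0, -117.6, 53.0]
orientation: [3.105, -0.478, -0.001]
ft_force: [-5.8, 2.2, 11.3]
width: -0.4
```

Run:
```python
from h import *
st=telemetry.read_state();im,d=vision.get_image('wrist');im2,_=vision.get_image('scene')
print(st['tcp_pos'],st['ft_force'])
cv2.imwrite('pics/w3.png',im[:,:,::-1])
cv2.imwrite('pics/s3.png',cv2.resize(im2[90:330,170:430,::-1],None,fx=2.4,fy=2.4,interpolation=2))
```

```text
[ 555.95026519 -117.56182228   52.96019112] [-5.80460233  2.24909431 11.32160791]
```

View pics/w3.png

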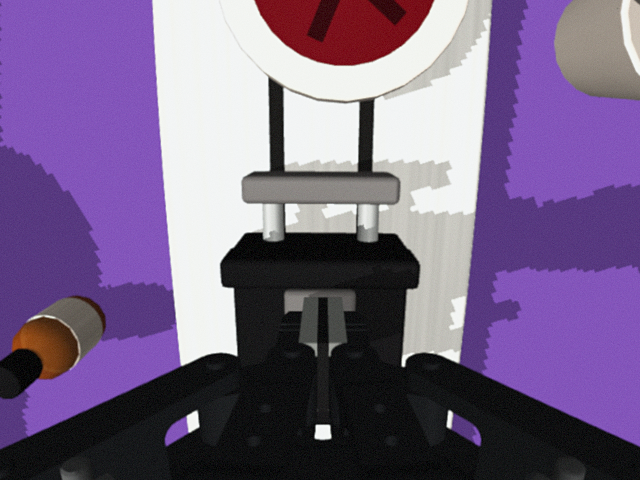

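View pics/s3.png

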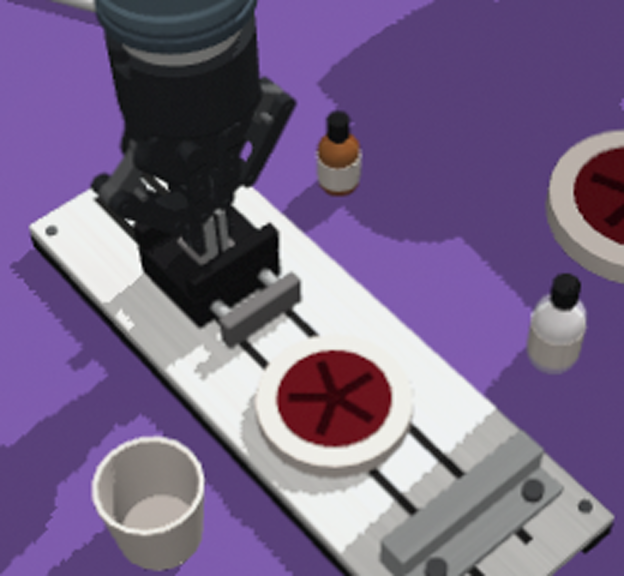

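Request:
drive_tool(
  travel=[
    [0.0023, 0.0071, 0],
    [0.0054, 0.0167, 0],
    [0.0084, 0.0262, 0],
    [0.0115, 0.0357, 0],
    [0.0145, 0.0452, 0],
    [0.0176, 0.0548, 0],
    [0.0191, 0.0595, 0],
    [0.0191, 0.0595, 0],
  ],
  rot=[
    [0, 0, 0],
    [0, 0, 0],
    [0, 0, 0],
    [0, 0, 0],
    [0, 0, 0],
    [0, 0, 0],
    [0, 0, 0],
    [0, 0, 0],
  ],
  fingers=[-1, -1, -1, -1, -1, -1, -1, -1],
)

```text
t: 7.8
tcp_pos: [571.3, -69.8, 53.0]
orientation: [3.105, -0.478, -0.0]
ft_force: [-4.7, 1.7, 12.2]
width: -0.0
```

```bash
cat > look.py <<'E'
from h import *
import sys
k=sys.argv[1]
st=telemetry.read_state();im,d=vision.get_image('wrist');im2,d2=vision.get_image('scene')
print(st['t'],st['tcp_pos'],st['ft_force'])
np.save(f'w{k}_d.npy',d);np.save(f's{k}_d.npy',d2)
cv2.imwrite(f'pics/w{k}.png',im[:,:,::-1])
cv2.imwrite(f'pics/s{k}.png',cv2.resize(im2[90:380,170:460,::-1],None,fx=2,fy=2,interpolation=2))
ci=vision.camera_info('wrist');E=ext('wrist',ci,st)
vv,uu=np.mgrid[0:480,0:640]
P=at_depth(np.c_[uu.ravel(),vv.ravel()],d.ravel(),ci,E).reshape(480,640,3)
o=np.array([548.6,-139.2]);dd=np.array([.306,.952]);e=np.array([.952,-.306])
q=P[...,:2]-o;y=q@dd;x=q@e;z=P[...,2]
t=(st['tcp_pos'][:2]-o)@dd; print('tcp along',t,'cross',(st['tcp_pos'][:2]-o)@e)
for nm,lo,hi in [('rib',65,71),('pad',44,50),('coaster',33,39)]:
    m=(abs(x)<60)&(z>lo)&(z<hi)&(y>t+5)&(y<t+200)&(d>0)
    m=cv2.morphologyEx(m.astype(np.uint8),cv2.MORPH_OPEN,np.ones((3,3)))>0
    if nm!='coaster': m&=abs(x)<20
    if m.sum(): print(nm,m.sum(),'y pc',np.percentile(y[m],[0,2,50,98,100]).round(1))
for zz in [(47,49.5)]:
    pass
E
python3 look.py 4
```

```text
7.8 [571.34421065 -69.83481932  52.98468564] [-4.68282859  1.66611067 12.16379388]
tcp along 72.99538046154301 cross 0.42674324785330114
rib 4496 y pc [ 79.6  80.2  96.2 101.  101.5]
pad 3658 y pc [ 99.5  99.8 119.8 125.  125.2]
coaster 36371 y pc [ 99.5 127.5 160.2 183.7 185.9]
```

View pics/w4.png

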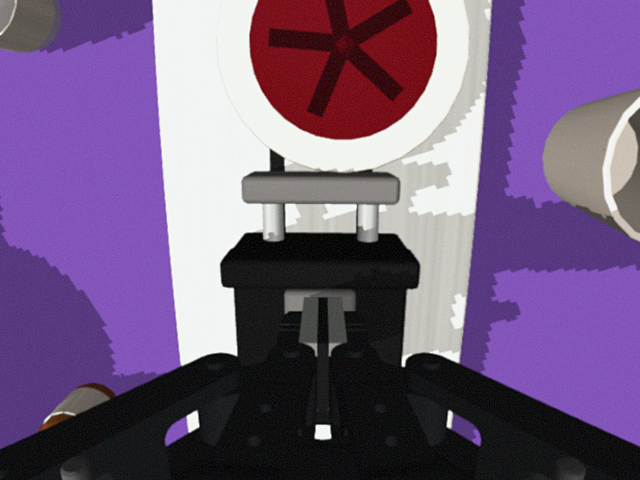

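View pics/s4.png

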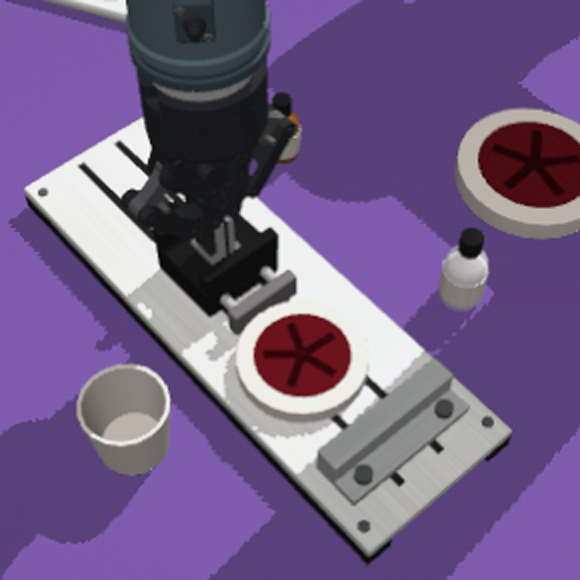

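Request:
drive_tool(
  travel=[
    [0, 0, -0.0],
    [0, 0, 0.003],
    [0, 0, 0.007],
    [0, 0, 0.0115],
    [0, 0, 0.0115],
    [0.001, 0.003, 0.0115],
    [0.0019, 0.0059, 0.0115],
    [0.0019, 0.0059, 0.0115],
  ],
  rot=[
    [0, 0, 0],
    [0, 0, 0],
    [0, 0, 0],
    [0, 0, 0],
    [0, 0, 0],
    [0, 0, 0],
    [0, 0, 0],
    [0, 0, 0],
  ],
  fingers=[-1, -1, -1, -1, -1, -1, -1, -1],
)

```text
t: 8.9
tcp_pos: [572.7, -65.0, 60.7]
orientation: [-3.105, 0.478, 0.001]
ft_force: [-0.4, -1.1, -0.6]
width: -0.0
```

```bash
python3 look.py 5
```

```text
8.9 [572.72200339 -65.03827261  60.69569515] [-0.4166894  -1.08850394 -0.58991605]
tcp along 77.98329751314309 cross 0.2706586443151888
rib 3741 y pc [ 84.7  85.5  96.5 101.  101.4]
pad 3321 y pc [ 99.4  99.8 119.7 124.9 125.2]
coaster 37097 y pc [ 99.2 127.7 163.7 190.6 193. ]
```

View pics/w5.png

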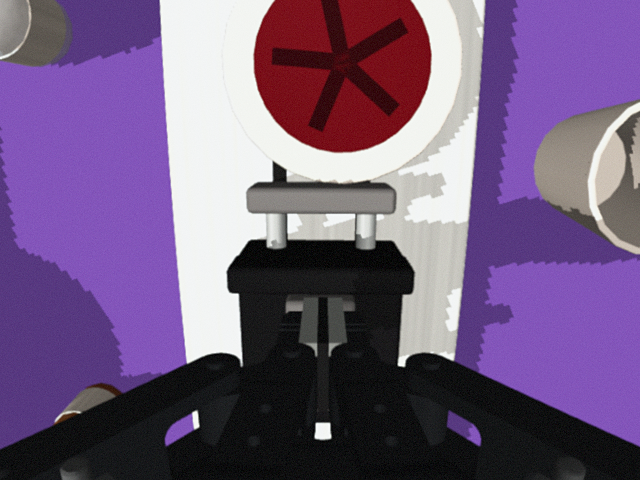

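Request:
drive_tool(
  travel=[
    [0, 0, -0.003],
    [0, 0, -0.006],
    [0, 0, -0.0085],
    [0, 0, -0.0105],
    [0, 0, -0.0117],
    [0, 0, -0.0117],
    [0, 0, -0.0117],
  ],
  rot=[
    [0, 0, 0],
    [0, 0, 0],
    [0, 0, 0],
    [0, 0, 0],
    [0, 0, 0],
    [0, 0, 0],
    [0, 0, 0],
  ],
  fingers=[-1, -1, -1, -1, -1, -1, -1],
)

```text
t: 9.88
tcp_pos: [573.1, -65.4, 53.0]
orientation: [3.105, -0.478, 0.001]
ft_force: [-5.2, 1.2, 11.7]
width: -0.0
```

Request:
drive_tool(
  travel=[
    [0.0008, 0.0024, 0],
    [0.0019, 0.006, 0],
    [0.0031, 0.0095, 0],
    [0.0042, 0.0131, 0],
    [0.0054, 0.0167, 0],
    [0.0061, 0.019, 0],
    [0.0061, 0.019, 0],
  ],
  rot=[
    [0, 0, 0],
    [0, 0, 0],
    [0, 0, 0],
    [0, 0, 0],
    [0, 0, 0],
    [0, 0, 0],
    [0, 0, 0],
  ],
  fingers=[-1, -1, -1, -1, -1, -1, -1],
)

```text
t: 10.75
tcp_pos: [577.9, -50.5, 52.9]
orientation: [3.104, -0.478, 0.001]
ft_force: [-5.0, 0.2, 12.5]
width: -0.1
```

```bash
python3 look.py 6
```

```text
10.75 [577.94243218 -50.49665115  52.94120787] [-5.02228336  0.222398   12.51946302]
tcp along 93.42437235338092 cross 0.7907706821078719
rib 4409 y pc [100.1 100.6 111.8 116.6 117. ]
pad 3685 y pc [114.9 115.3 135.4 140.5 140.8]
coaster 39306 y pc [115.  143.1 178.2 204.  206.1]
```

View pics/s6.png

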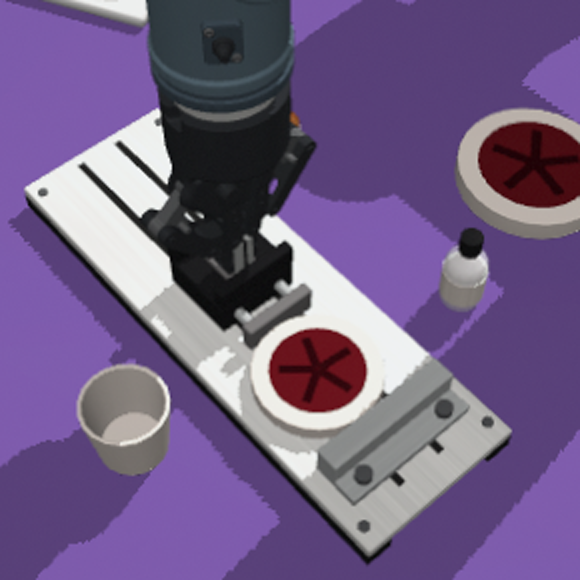

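Request:
drive_tool(
  travel=[
    [0.0005, 0.0015, 0],
    [0.001, 0.003, 0],
    [0.0014, 0.0045, 0],
    [0.0019, 0.006, 0],
    [0.0019, 0.006, 0],
  ],
  rot=[
    [0, 0, 0],
    [0, 0, 0],
    [0, 0, 0],
    [0, 0, 0],
    [0, 0, 0],
  ],
  fingers=[-1, -1, -1, -1, -1],
)

```text
t: 11.48
tcp_pos: [579.4, -46.0, 52.9]
orientation: [3.104, -0.478, 0.0]
ft_force: [-6.4, -1.4, 12.0]
width: 0.2
```

```bash
python3 look.py 7
```

```text
11.475 [579.39250335 -45.97190022  52.92979585] [-6.43858372 -1.44639635 11.99688386]
tcp along 98.17565701015631 cross 0.7866646555161229
rib 4381 y pc [104.7 105.4 116.5 121.3 121.7]
pad 3671 y pc [119.6 120.  138.8 144.  144.3]
coaster 40064 y pc [119.8 146.7 182.3 208.6 210.6]
```

Request:
drive_tool(
  travel=[
    [0.0004, 0.0012, 0],
    [0.0008, 0.0024, 0],
    [0.0011, 0.0036, 0],
    [0.0015, 0.0048, 0],
    [0.0015, 0.0048, 0],
    [0.0015, 0.0048, 0],
  ],
  rot=[
    [0, 0, 0],
    [0, 0, 0],
    [0, 0, 0],
    [0, 0, 0],
    [0, 0, 0],
    [0, 0, 0],
  ],
  fingers=[-1, -1, -1, -1, -1, -1],
)

```text
t: 12.32
tcp_pos: [580.4, -42.9, 52.9]
orientation: [3.103, -0.478, 0.0]
ft_force: [-6.0, -3.8, 12.1]
width: -0.0
```

```bash
python3 look.py 8
```

```text
12.325 [580.41206387 -42.93286263  52.93185146] [-6.04594001 -3.7993593  12.09833605]
tcp along 101.38080632484643 cross 0.8273407700637195
rib 4404 y pc [108.  108.6 119.6 124.4 124.7]
pad 3642 y pc [122.8 123.1 139.  144.1 144.5]
coaster 41797 y pc [122.8 146.9 183.8 211.7 213.8]
```

View pics/w8.png

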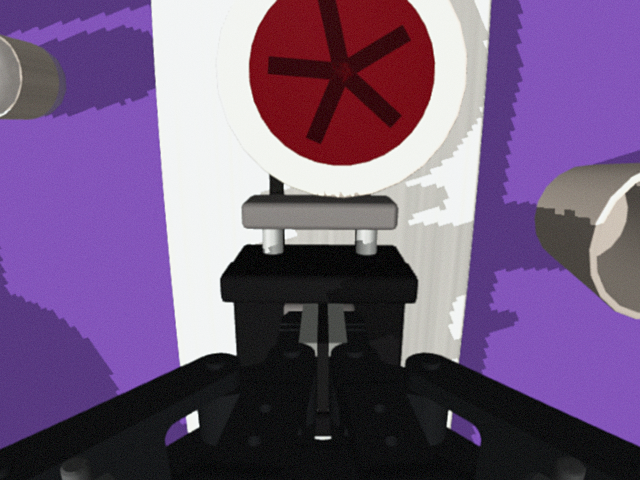

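View pics/s8.png

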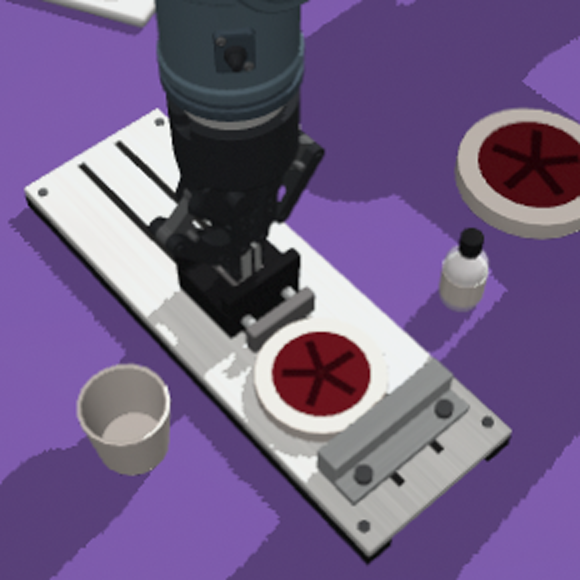

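Request:
drive_tool(
  travel=[
    [0.0004, 0.0012, 0],
    [0.0008, 0.0024, 0],
    [0.001, 0.0032, 0],
    [0.001, 0.0032, 0],
    [0.001, 0.0032, 0],
  ],
  rot=[
    [0, 0, 0],
    [0, 0, 0],
    [0, 0, 0],
    [0, 0, 0],
    [0, 0, 0],
  ],
  fingers=[-1, -1, -1, -1, -1],
)

```text
t: 13.05
tcp_pos: [581.6, -40.7, 52.9]
orientation: [3.102, -0.478, 0.002]
ft_force: [-4.3, -4.9, 10.7]
width: -0.2
```

```bash
python3 look.py 9
```

```text
13.05 [581.57263371 -40.67706085  52.91893273] [-4.28622023 -4.90415639 10.70418847]
tcp along 103.88346398043095 cross 1.2419279087414055
rib 4320 y pc [110.5 111.1 120.9 125.6 126.1]
pad 3624 y pc [123.9 124.3 139.  144.1 144.4]
coaster 43105 y pc [123.9 146.4 184.9 214.1 216.2]
```

Request:
drive_tool(
  travel=[
    [0.0003, 0.0009, 0],
    [0.0005, 0.0015, 0],
    [0.0006, 0.0019, 0],
    [0.0006, 0.0019, 0],
  ],
  rot=[
    [0, 0, 0],
    [0, 0, 0],
    [0, 0, 0],
    [0, 0, 0],
  ],
  fingers=[-1, -1, -1, -1],
)

```text
t: 13.65
tcp_pos: [582.0, -39.6, 52.9]
orientation: [3.102, -0.478, 0.001]
ft_force: [-5.7, -7.6, 11.1]
width: -0.1
```

```bash
python3 look.py 10
```

```text
13.65 [581.97090838 -39.62086443  52.92286942] [-5.7140806  -7.5554081  11.08547308]
tcp along 105.01083503083854 cross 1.2978892944999347
rib 4292 y pc [111.5 112.2 121.8 126.5 127. ]
pad 3605 y pc [124.5 125.1 139.  144.2 144.5]
coaster 43672 y pc [124.8 146.5 185.5 215.1 217.3]
```

Request:
drive_tool(
  travel=[
    [0, 0, 0.0012],
    [0, 0, 0.0025],
    [0, 0, 0.004],
    [0, 0, 0.0055],
    [0, 0, 0.007],
    [0, 0, 0.0085],
    [0, 0, 0.0095],
    [0, 0, 0.0095],
  ],
  rot=[
    [0, 0, 0],
    [0, 0, 0],
    [0, 0, 0],
    [0, 0, 0],
    [0, 0, 0],
    [0, 0, 0],
    [0, 0, 0],
    [0, 0, 0],
  ],
  fingers=[-1, -1, -1, -1, -1, -1, -1, -1],
)

```text
t: 14.75
tcp_pos: [580.8, -39.2, 58.2]
orientation: [3.102, -0.479, -0.002]
ft_force: [-1.0, -7.2, -4.6]
width: -0.1
```

```bash
python3 look.py 11
```

```text
14.75 [580.8483697  -39.20025268  58.21917519] [-1.02916525 -7.15306316 -4.596955  ]
tcp along 105.0677605790125 cross 0.10052527886327628
rib 3932 y pc [111.7 112.3 121.9 126.5 126.9]
pad 3349 y pc [124.7 125.2 139.1 144.2 144.4]
coaster 41674 y pc [124.6 146.8 186.1 216.6 219. ]
```

Request:
drive_tool(
  travel=[
    [-0.0008, -0.0024, 0],
    [-0.0017, -0.0052, 0.0005],
    [-0.0023, -0.0071, 0.002],
    [-0.0023, -0.0071, 0.006],
    [-0.0023, -0.0071, 0.02],
    [-0.0023, -0.0071, 0.05],
    [-0.0023, -0.0071, 0.1],
    [-0.0023, -0.0071, 0.12],
  ],
  rot=[
    [0, 0, 0],
    [0, 0, 0],
    [0, 0, 0],
    [0, 0, 0],
    [0, 0, 0],
    [0, 0, 0],
    [0, 0, 0],
    [0, 0, 0],
  ],
  fingers=[-1, -1, -1, -1, -1, -1, -1, -1],
)

```text
t: 15.85
tcp_pos: [581.5, -43.4, 158.5]
orientation: [3.104, -0.478, 0.008]
ft_force: [1.2, -0.2, -0.1]
width: 0.1
```

Request:
drive_tool(
  travel=[
    [-0.02, -0.06, 0.04],
    [-0.04, -0.12, 0.05],
    [-0.04, -0.12, 0.05],
    [-0.04, -0.12, 0.05],
  ],
  rot=[
    [0, 0, 0],
    [0, 0, 0],
    [0, 0, 0],
    [0, 0, 0],
  ],
  fingers=[-1, -1, -1, -1],
)

```text
t: 16.35
tcp_pos: [547.5, -138.7, 194.6]
orientation: [-3.104, 0.48, 0.001]
ft_force: [-0.2, -0.2, 0.4]
width: -0.2
```

```bash
sed -i 's/(y>t+5)/(y>60)/' look.py; python3 look.py 12
python3 - <<'E'
from h import *
im,d=vision.get_image('top');cv2.imwrite('pics/t12.png',im[:,:,::-1])
E
```

```text
16.35 [ 547.5147062  -138.74961263  194.61253187] [-0.1579316  -0.15485618  0.4216464 ]
tcp along 0.0966688702452177 cross -1.1710182368142987
rib 2317 y pc [ 64.3  64.4 116.5 125.6 126.3]
pad 1048 y pc [133.7 134.1 138.4 143.5 144.2]
coaster 583 y pc [133.7 134.  149.1 151.5 151.9]
```

View pics/w12.png

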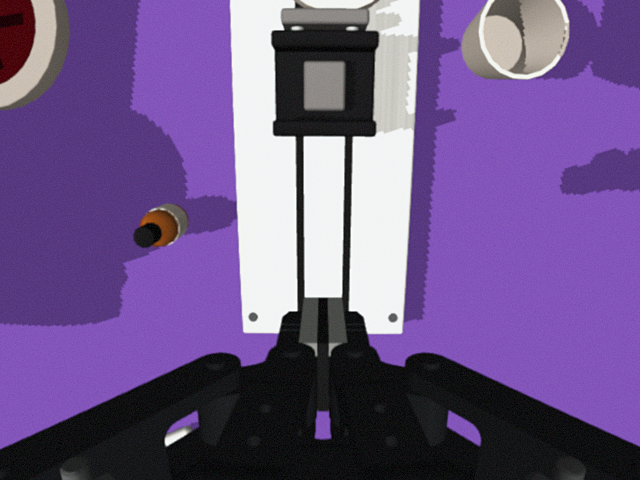

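View pics/s12.png

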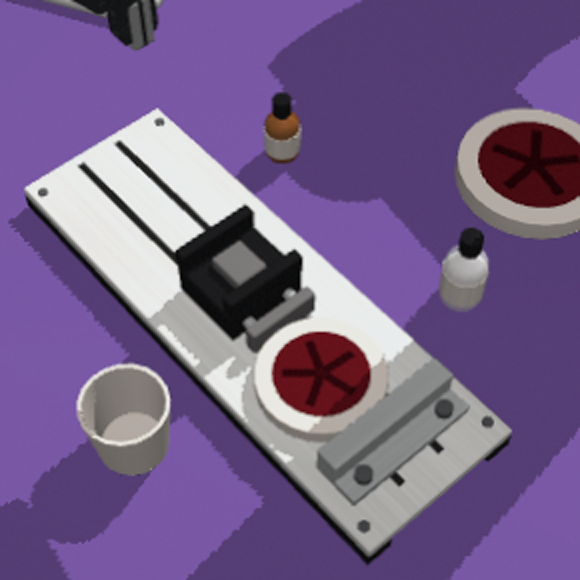

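View pics/t12.png

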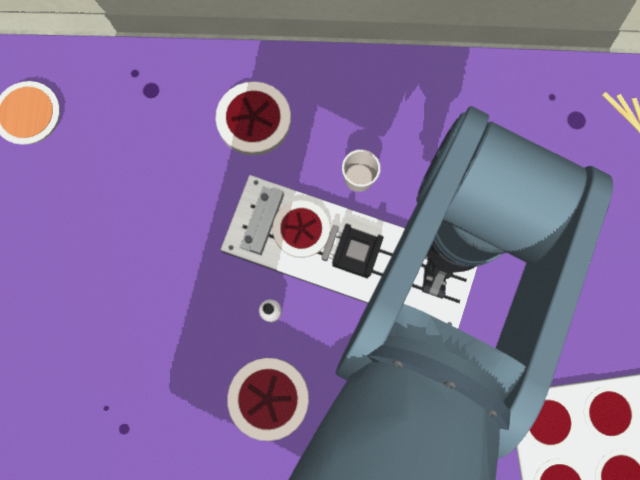

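Run:
```python
from h import *
n='scene';im,dd=vision.get_image(n);ci=vision.camera_info(n);E=ext(n,ci)
vv,uu=np.mgrid[0:480,0:640];P=at_depth(np.c_[uu.ravel(),vv.ravel()],dd.ravel(),ci,E).reshape(480,640,3)
for q in ['cap','pad','dropper_a','cup']:
  for m in vision.masks_of(n,q)[:2]: print(q,round(m['score'],2),np.round(m['extent']),np.median(P[m['pixels']],0).round(1))
d=np.array([.308,.951]);e=np.array([.951,-.308]);o=np.array([579.36,-37.3])
q=P[...,:2]-o;y=q@d;x=q@e;z=P[...,2]
for nm,lo,hi,y0,y1,xm in [('rib',65,71,-60,60,28),('pad',43,50,20,60,25),('coaster',34,40,30,140,60),('jaw',46,51,110,160,40)]:
    m=(abs(x)<xm)&(z>lo)&(z<hi)&(y>y0)&(y<y1);print(nm,m.sum(),np.percentile(y[m],[1,50,99]).round(1))
print(telemetry.read_state()['t'])
```

```text
cap 0.89 [276. 210. 303. 235.] [579.7 -49.1  57.5]
cap 0.58 [181. 146. 427. 371.] [587.8 -52.3  22.3]
pad 0.97 [289. 237. 323. 266.] [593.6  -6.6  44.5]
dropper_a 0.92 [297. 135. 320. 171.] [439.4 -99.2  35.7]
dropper_a 0.9 [387. 204. 414. 247.] [494.9  84.1  43.4]
cup 0.6 [207. 275. 253. 328.] [704.4 -57.8  31.1]
cup 0.39 [290. 234. 324. 265.] [593.2  -6.5  44.8]
rib 525 [-41.3  10.7  20.3]
pad 243 [28.4 34.1 38.5]
coaster 3004 [ 37.4  82.4 121.8]
jaw 731 [126.9 136.1 144.7]
16.75
```

```bash
python3 -c "
from plant import job
print(job.sign_off())"
```

```text
the job is handed in; nothing more can be done
None
```

The coaster is clamped against the steel jaw with the carriage locked, the hand is clear, and the job is handed in (about 17 s used of 58).

- **How it went:** I pressed the release with the shut fingers at about 12 N and slid the carriage forward. I let the release up once, before the coaster was touched, to move the fingertip closer to the front rib. I then pressed again and pushed the coaster home. I let the release up while still pushing on the rib, and the carriage did not move back. After that the hand backed off and lifted away.
- **Pad squeeze:** two cameras give about 5.8 to 6.4 mm against the 6 mm asked.
- **Coaster and release:** the pad face stopped moving about 90 mm, one coaster diameter, before the jaw. The release reads 57.5 mm high against a nominal 58 mm, so it is up.
- **Bystanders:** both bottles and the cup are standing within about 1 mm of where they started.
- **What disagreed:** the top and scene cameras put the carriage about 5 mm apart, so I relied on the wrist camera, which lay between them. I also saw about 6 N of sideways force across the slide while pressing. I did not find its cause, and it did no visible harm. After locking, the finger rested on the rib with about 7 N until I backed it off.

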